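# Square a book on the flatbed and scan it

## Robot

A 6-joint arm with a two-finger parallel gripper is mounted at the origin on the work surface. World frame = base frame: x ahead of the robot, y to its left, z up, the work surface at z = 0. Lengths are in m, angles in rad, forces in N, time in s.
With the tool pointing down it reaches from about 0.325 to 0.9 m from the base axis. Payload 6.1 kg.
Tool frame: the origin (TCP) lies midway between the tips of the shut fingers; the grasp point (between the pads) lies 19 mm behind it; z points along the fingers, y is the line along which they close (so a half turn about z gives the same grasp; the last joint's range is limited). The gripper opens to 85 mm and grips with 20 to 120 N. Pads are 22 mm wide; open, the fingers measure 114 mm over their backs; the gripper's body (76 mm by 85 mm) begins 54 mm behind the grasp point. The pads swing forward as they close: fully open they stand 13 mm farther back than shut.
Start: joints at [-1.333, 0.22, 1.526, -0, 1.395, -0.126], TCP at [0.222, -0.584, 0.231] pointing down, gripper open.
Joint ranges: [-2.98, 2.98], [-0.91, 2.08], [0.09, 2.57], [-1.24, 4.39], [0.2, 2.65], [-2.68, 2.68]. Speed limits (rad/s): [2.57, 2.57, 3.01, 3.14, 3.14, 3.14].

## Interface

Orientations are given as [roll, pitch, yaw] about the fixed x, y, z axes, in that order (R = Rz(yaw) Ry(pitch) Rx(roll)).
In Python, from plant import movep, move_l, set_joints, gripper_to, hold, inverse_kinematics, observe, get_image, get_calibration, Unreachable, job_done gives the robot as it stands. Calls block until the motion is done:
- movep(position, orientation): joint-space move of the TCP to a pose.
- move_l(position, feed=0.15, rotation=None, max_force=None): straight line of the TCP; rotation=None keeps the orientation; feed is the mean speed in m/s. With max_force (N) it stops when the force on the tool has changed by that much, and returns True; else False.
- set_joints(angles): joint-space move.
- gripper_to(opening, f_grip=None): finger opening in m; f_grip is the grip in N (None keeps the last); returns when the fingers have stopped.
- hold(seconds).
- inverse_kinematics(position, orientation): joint angles nearest the present ones, or None.
- observe(): the state.
- get_image(name): name is "side" or "top" or "wrist"; returns (picture, depth): 400x640x3 uint8, red, green, blue; 400x640 float32, m along the optical axis (not along the pixel's ray), 0 where there is no reading.
- get_calibration(name): a dict with "intrinsics" (3x3 intrinsics, pixels), "dist_coeffs" ([k1, k2, p1, p2, k3] as OpenCV has them; the pictures are not rectified), "world_from_camera" (4x4, takes a point from camera to world coordinates). Camera axes: x right, y down, z forward; pixel columns grow to the right and rows downward; lengths in m; the calibration is good to about 2 mm. A picture is of the moment at which its call begins: read the wrist's pose just before it. get_calibration takes no time and is no camera call; for the wrist camera it gives the pose at the moment of the call.
A pose or a line that the arm cannot do raises Unreachable and nothing moves.
- job_done(): hands the job in; it is judged then, once.
The state is a dict: "time_s": time; "q": joint angles; "joint_velocities": joint speeds; "joint_torque": joint torques, N m; "eef_pos": TCP position; "tcp_rot": TCP orientation; "ft_force": force on the tool from outside, world axes, zero at the start; "torque": the same for the moment, N m; "opening": finger opening in m; "grasp_force": force on a finger pad.
Only numpy, scipy, OpenCV 4.12 (cv2) and the standard library are available. Lean on these libraries where they do the work, as an engineer would, in place of code of your own. Each camera call takes 0.05 s, during which the arm holds its last target. There are 200 camera calls.

## Task

Push the red book across the scanner's glass until it lies flush against both white edge stops, in the corner with the green mark, then press the green button to scan it. Slide the book flat on the glass without ever lifting it, do not press the button before the book is in place, let the button come back up, and leave the loupe, mug, pen pot and white dog figurine where they are.

Things in the scene. Friction and masses are not known exactly. Their poses are not given: they have to be found in the camera images.
- scanner: Fixed grey flatbed scanner, lid off, yaw up to 0.25 rad. Origin on the table under the glass centre; x away from the robot, y left. Housing x -150..150, y -275..175 mm; dark glass and housing top are one flat level, 45 mm up. White stops rise 9 mm above it: far stop with face at x=110 mm, left stop with face at y=150 mm. Black control strip on the right, y -270..-185 mm.
- corner (a point): Point on the glass, 45 mm above the table, where the inner faces of the far stop and the left stop meet (x=110, y=150 mm in the scanner's frame); a small green square on the stops marks this far left corner. The book's far left corner belongs here. Axes as the scanner's.
- book: Loose red hardback flat on the glass, 140 (x) by 200 (y) by 30 mm thick, 0.3 to 0.6 kg, friction about 0.6, spine on its +y side. Origin at the centre of its underside. Starts about 3 to 9 cm short of the far stop, 4 to 12 cm short of the left one, turned up to 0.3 rad. In place its axes lie along the scanner's and its origin is at x=40, y=50, z=45 mm in the scanner's frame.
- scan_button (a joint): Travel of the green button in m: 0 is up, 0.006 is fully pressed; it springs back by itself. Takes about 1.2 N to start and 4 N to reach the bottom; the scan starts at 0.004.
- scan_button_top (a point): Centre of the top face of the round green button, 30 mm across, 22 mm above the scanner's top, on the control strip (x = -85 mm, y = -235 mm in the scanner's frame). It stands 10 mm above its round grey housing, 46 mm across, and is pressed straight down.
- loupe: Dark steel magnifier, 36 mm across and 40 mm tall, standing loose on the control strip near its far end. Origin at the centre of its underside. Leave it alone.
- mug: Blue mug, 80 mm across, 92 mm tall, handle to its +y, loose on the desk beside the scanner. Origin at the centre of its underside. Leave it alone.
- pen_pot: Dark steel pot, 72 mm across, 100 mm tall, pens reaching to 165 mm, loose on the desk beside the scanner. Origin at the centre of its underside. Leave it alone.
- figurine: White ceramic dog on a dark round foot 56 mm across, 80 mm tall, loose on the desk beside the scanner. Origin at the centre of its underside. Leave it alone.
There are look-alikes about, which are no part of the job. Of the things shaped like the book, the red one is meant.

How it is judged:
On the way, in this order (a step that is already met when the one before it is completed fails the run):
1. the book lies flush against both stops (x of book in the frame of scanner above 0.036 m and y of book in the frame of scanner above 0.046 m and angle between the x axis of book and the x axis of scanner, either way round below 0.03 rad and z of book in the frame of scanner below 0.049 m), for 0.2 s.
2. the green button is pressed with the book in place (all of step 1 and value of joint scan_button above 0.004 m), for 0.05 s.
At the end, for the whole second after the job is handed in: The book lies flat and still on the glass, within 4 mm of both stops and within 0.03 rad of square to them; the button was pressed to at least 4 mm with the book there and is up again; loupe, mug, pen pot and figurine are within 15 mm of where they stood (all of step 1 and linear speed of book below 0.01 m/s and angle between book's own z axis and vertical below 0.03 rad and value of joint scan_button below 0.0015 m and distance of each of loupe, mug, pen_pot, figurine from where it was at the start of the episode below 0.015 m); the robot touches nothing.
It fails at once if the book is lifted more than 10 mm off the glass or comes off the scanner (z of book in the frame of scanner above 0.055 m or z of book in the frame of scanner below 0.035 m).
It fails at once if the book is tipped up more than 0.1 rad (angle between book's own z axis and vertical above 0.1 rad).
It fails at once if the button is pressed before the book is against the stops (value of joint scan_button above 0.003 m and not (x of book in the frame of scanner above 0.032 m and y of book in the frame of scanner above 0.042 m and angle between the x axis of book and the x axis of scanner, either way round below 0.06 rad and z of book in the frame of scanner below 0.049 m)).
It fails at once if the loupe, mug, pen pot or figurine is moved or tipped (distance of any of loupe, mug, pen_pot, figurine from where it was at the start of the episode above 0.015 m or angle between any of loupe, mug, pen_pot, figurine's own z axis and vertical above 0.3 rad).
It also fails if it takes over 72 s, if anything falls off the work surface, if the arm or the gripper's body presses on something with over 40 N, if the wrist force passes 120 N, or if a joint passes its speed limit or range.

## Working session

There is one attempt and no reset: what is moved stays moved. The work goes in short steps, each a Python script; the robot and the scene stay as the last script left them, time stands still between calls to the robot, and variables do not carry over. Pictures are saved under pics/ and viewed, at most 10 in all, crops included, and the job is handed in when it is done.

```bash
mkdir -p pics; python3 - <<'E'
from plant import *
import cv2,numpy as np
s=observe();print(s)
for n in("top","side"):
    im,d=get_image(n);cv2.imwrite(f"pics/{n}0.png",im[:,:,::-1]);np.savez(f"{n}0.npz",im=im,d=d)
    c=get_calibration(n);print(n,c,(d>0).mean())
E
```

```text
{'time_s': 0.0, 'q': array([-1.33308952e+00,  2.21225299e-01,  1.52758683e+00, -7.19732551e-06,
        1.39470426e+00, -1.26081781e-01]), 'joint_velocities': array([-0.00021036, -0.00113577,  0.00072241, -0.00232817, -0.00034557,
       -0.00178435]), 'joint_torque': array([-1.33747006e-03, -4.96896172e+01, -3.89398241e+01, -2.47733888e-04,
        1.09637267e-02,  4.13565544e-05]), 'eef_pos': array([ 0.22224961, -0.5835129 ,  0.23021261]), 'tcp_rot': array([-3.13968330e+00, -2.34877921e-04,  3.63789634e-01]), 'ft_force': array([0.37064039, 0.08980788, 0.06609643]), 'torque': array([-0.00128025, -0.02927674, -0.02055321]), 'grasp_force': 0.0, 'opening': 0.08513745959382688}
top {'intrinsics': array([[371.51322328,   0.        , 323.74437878],
       [  0.        , 371.51322328, 196.88729552],
       [  0.        ,   0.        ,   1.        ]]), 'dist_coeffs': array([0.02864344, 0.        , 0.        , 0.        , 0.        ]), 'world_from_camera': array([[-0.00951284, -0.98950195,  0.14420611,  0.29635139],
       [-0.99983258,  0.00715799, -0.01683983, -0.01672011],
       [ 0.01563082, -0.14434216, -0.98940437,  1.22293677],
       [ 0.        ,  0.        ,  0.        ,  1.        ]])} 0.99594140625
side {'intrinsics': array([[390.43098525,   0.        , 323.44881353],
       [  0.        , 390.43098525, 205.08852676],
       [  0.        ,   0.        ,   1.        ]]), 'dist_coeffs': array([0.02764143, 0.        , 0.        , 0.        , 0.        ]), 'world_from_camera': array([[ 0.99686742, -0.04288945,  0.06645181,  0.40077198],
       [-0.07890261, -0.59721594,  0.79819014, -1.03825377],
       [ 0.00545214, -0.80093297, -0.5987292 ,  0.83425461],
       [ 0.        ,  0.        ,  0.        ,  1.        ]])} 0.99582421875
```

View pics/top0.png

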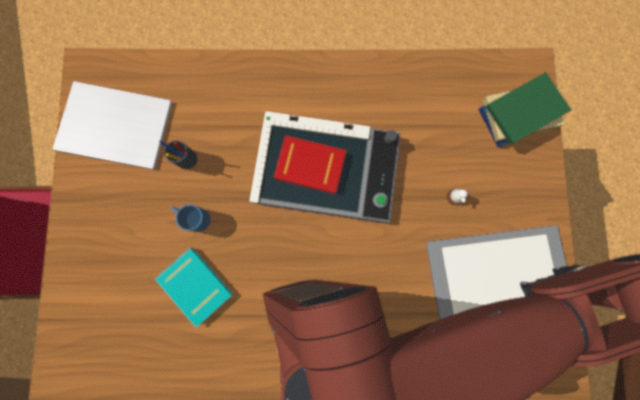

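View pics/side0.png

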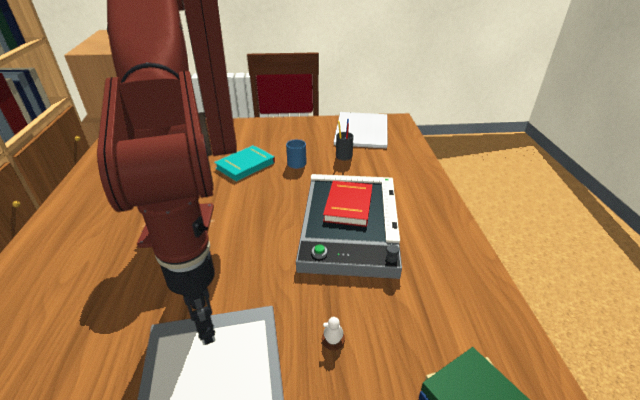

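The top view shows the scanner at about (250–400, 112–220), with the red book at (275–345, 137–193) and the green mark at (268, 118). The button is at (380, 200), the loupe at (391, 137), the mug at (192, 218), the pot at (180, 153) and the dog at (458, 196). Next I'll get rough positions from this view, then a wrist close-up.

```bash
cat > h.py <<'E'
from plant import *
import cv2,numpy as np
def cast(px,z,c):
    p=cv2.undistortPoints(np.float64(px).reshape(-1,1,2),c["intrinsics"],c["dist_coeffs"]).reshape(-1,2)
    T=c["world_from_camera"];r=np.c_[p,np.ones(len(p))]@T[:3,:3].T
    return (T[:3,3]+r*((z-T[2,3])/r[:,2])[:,None])[:,:2]
def blobs(mask,amin=20):
    cs,_=cv2.findContours(mask.astype(np.uint8),cv2.RETR_EXTERNAL,cv2.CHAIN_APPROX_NONE)
    return sorted([c for c in cs if cv2.contourArea(c)>amin],key=cv2.contourArea,reverse=True)
def hsv(im): return cv2.cvtColor(im,cv2.COLOR_RGB2HSV)
def red(im):
    h=hsv(im);return ((h[...,0]<7)|(h[...,0]>173))&(h[...,1]>190)&(h[...,2]>110)
def green(im):
    h=hsv(im);return (h[...,0]>45)&(h[...,0]<80)&(h[...,1]>110)&(h[...,2]>70)
E
python3 - <<'E'
from h import *
im=np.load("top0.npz")["im"];c=get_calibration("top")
for n,m,z in(("red",red(im),.075),("green",green(im),.06)):
    for b in blobs(m,4)[:6]:
        M=cv2.moments(b);ctr=[M["m10"]/M["m00"],M["m01"]/M["m00"]]
        print(n,cv2.contourArea(b),np.round(ctr),cast([ctr],z,c).round(3))
for n,p in dict(loupe=(391,137),mug=(192,218),pot=(180,153),dog=(458,196)).items(): print(n,cast([p],.05,c).round(3))
print(get_calibration("wrist")["world_from_camera"].round(3),observe()["eef_pos"])
E
```

```text
red 2536.0 [310. 164.] [[0.569 0.007]]
green 2674.0 [528. 108.] [[ 0.756 -0.708]]
green 44.0 [381. 200.] [[ 0.456 -0.217]]
loupe [[ 0.664 -0.259]]
mug [[0.403 0.377]]
pot [[0.613 0.424]]
dog [[ 0.467 -0.466]]
[[ 0.356 -0.885 -0.299  0.299]
 [-0.934 -0.338 -0.113 -0.555]
 [-0.001  0.32  -0.947  0.372]
 [ 0.     0.     0.     1.   ]] [ 0.22227994 -0.58354104  0.23030043]
```

```bash
python3 - <<'E'
from h import *
p=observe()["eef_pos"];move_l([p[0],p[1],.35],feed=.25)
for pos in([.62,-.02,.42],[.60,-.02,.38],[.55,-.02,.36]):
    try: movep(pos,[np.pi,0,0]);break
    except Unreachable as e: print(e)
gripper_to(0)
c=get_calibration("wrist");im,d=get_image("wrist")
cv2.imwrite("pics/w1.png",im[:,:,::-1]);np.savez("w1.npz",im=im,d=d,**c)
s=observe();print(s["time_s"],s["eef_pos"],s["tcp_rot"],s["q"],c["intrinsics"])
E
```

```text
4.0 [ 0.62001279 -0.01996148  0.42000487] [-3.14157285e+00 -1.98387972e-05  4.10411603e-05] [-1.59243904e-01  1.61893812e-01  1.24697332e+00  2.29994634e-05
  1.73270908e+00  1.41151509e+00] [[353.85685988   0.         316.46735537]
 [  0.         353.85685988 203.14961187]
 [  0.           0.           1.        ]]
```

View pics/w1.png

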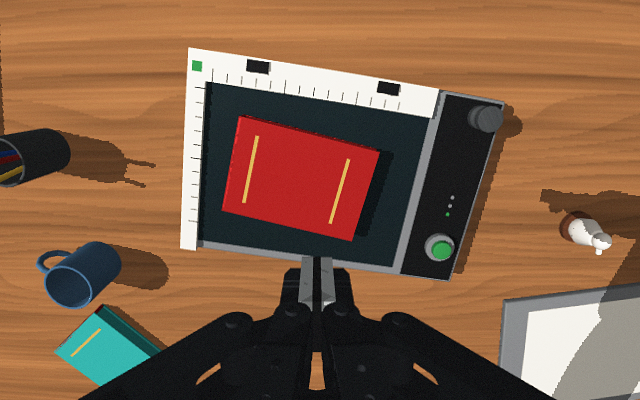

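The wrist view shows the green mark at (197, 66) and the stops' inner faces along (205, 82)–(432, 118) and (205, 82)–(198, 245). The book corners are near (240, 116), (380, 150), (352, 240) and (222, 210), and the button is at (441, 248). I'll fit the lines next.

```bash
cat >> h.py <<'E'
def fit(im,c):
    h=hsv(im);w=((h[...,1]<50)&(h[...,2]>150))
    w=cv2.morphologyEx(w.astype(np.uint8),cv2.MORPH_CLOSE,np.ones((5,5)))>0
    far=[(x,40+np.where(w[40:150,x])[0].max()+.5) for x in range(230,415) if w[40:150,x].any()]
    left=[(150+np.where(w[y,150:235])[0].max()+.5,y) for y in range(100,235) if w[y,150:235].any()]
    def line(p,z):
        q=cast(p,z,c);v=cv2.fitLine(np.float32(q*1000),cv2.DIST_HUBER,0,.01,.01).ravel()/[1,1,1000,1000]
        r=np.abs((q-v[2:])@[-v[1],v[0]]);return v,np.median(r)
    a,ra=line(far,.054);b,rb=line(left,.045)
    yf=np.arctan(-a[0]/a[1]);yl=np.arctan(b[1]/b[0])
    A=np.c_[a[:2],-b[:2]];t=np.linalg.solve(A,b[2:]-a[2:]);cor=a[2:]+t[0]*a[:2]
    k=blobs(red(im),500)[0];k=cv2.convexHull(k)
    q=cast(k.reshape(-1,2),.075,c)
    r=cv2.minAreaRect(np.float32(q*1000))
    return cor,yf,yl,(ra,rb),r,cv2.boxPoints(r)/1000
E
python3 - <<'E'
from h import *
f=np.load("w1.npz");im=f["im"];c={k:f[k] for k in("intrinsics","dist_coeffs","world_from_camera")}
cor,yf,yl,r,rect,box=fit(im,c)
print(cor,yf,yl,r);print(rect);print(box.round(4))
yaw=yf;R=np.array([[np.cos(yaw),-np.sin(yaw)],[np.sin(yaw),np.cos(yaw)]])
for b in blobs(green(im),10)[:4]:
    q=cast(b.reshape(-1,2),.067,c);print("green",cv2.boundingRect(b),cv2.minEnclosingCircle(np.float32(q)))
print("button pred",cor+R@[-.195,-.385],"book target",cor+R@[-.07,-.1])
print("mark z.054",cast([[197,66]],.054,c),"white outer corner",cast([[189,47]],.054,c))
print("book corners in corner frame",((box-cor)@R).round(4))
print(f["d"][170,300],c["world_from_camera"].round(3))
E
```

```text
[0.70831421 0.13564734] -0.15407653237428767 -0.153047735842785 (np.float64(0.0003349946746184864), np.float64(0.00036864084405225495))
((571.8141479492188, 5.402427673339844), (199.0923614501953, 142.63743591308594), 75.61744689941406)
[[ 0.478  -0.0733]
 [ 0.6162 -0.1087]
 [ 0.6656  0.0841]
 [ 0.5275  0.1195]]
green (432, 241, 20, 18) ((0.458798885345459, -0.21444132924079895), 0.016506854444742203)
green (192, 60, 10, 11) ((0.7278685569763184, 0.13878782093524933), 0.008006948046386242)
button pred [ 0.45653921 -0.21486564] book target [0.62379669 0.04757471]
mark z.054 [[0.72724977 0.14172974]] white outer corner [[0.75151257 0.15032243]]
book corners in corner frame [[-0.1955 -0.2418]
 [-0.0535 -0.2556]
 [-0.0343 -0.0575]
 [-0.1762 -0.0437]]
0.49923846 [[ 0.    -0.947 -0.32   0.703]
 [-1.    -0.    -0.    -0.02 ]
 [ 0.     0.32  -0.947  0.562]
 [ 0.     0.     0.     1.   ]]
```

```bash
cat >> h.py <<'E'
COR=np.array([.7083,.1356]);YAW=-.1536
R2=np.array([[np.cos(YAW),-np.sin(YAW)],[np.sin(YAW),np.cos(YAW)]])
def W(x,y,z): return [*(COR+R2@[x,y]),z]   # corner frame -> world
def rel():
    s=observe();return ((s["eef_pos"][:2]-COR)@R2).round(4),s["eef_pos"][2].round(4),s["ft_force"].round(1),round(s["time_s"],1)
E
python3 - <<'E'
from h import *
movep(W(-.225,-.15,.2),[np.pi,0,YAW]);gripper_to(.085)
move_l(W(-.225,-.15,.07),feed=.12)
print("down",move_l(W(-.225,-.15,.042),feed=.03,max_force=5),rel())
print("push",move_l(W(-.145,-.15,.042),feed=.03,max_force=12),rel())
c=get_calibration("top");im,_=get_image("top")
move_l(W(-.19,-.15,.042),feed=.1);move_l(W(-.19,-.15,.2),feed=.2)
movep([.62,-.02,.42],[np.pi,0,0]);gripper_to(0)
c=get_calibration("wrist");im,d=get_image("wrist");cv2.imwrite("pics/w2.png",im[:,:,::-1])
cor,yf,yl,r,rect,box=fit(im,c);print(cor,yf,rect);print(((box-COR)@R2).round(4),rel())
E
```

```text
down False (array([-0.2248, -0.15  ]), np.float64(0.0422), array([ 0.1, -0.3, -0.9]), 8.2)
push True (array([-0.1519, -0.1499]), np.float64(0.0414), array([ 0.6, -0.3, -0.3]), 10.4)
[0.70867634 0.1355906 ] -0.15519114001218723 ((617.355712890625, 5.6992645263671875), (198.97755432128906, 139.6907196044922), 81.0503158569336)
[[-1.401e-01 -2.416e-01]
 [-4.000e-04 -2.420e-01]
 [ 1.000e-04 -4.300e-02]
 [-1.396e-01 -4.260e-02]] (array([-0.0634, -0.1673]), np.float64(0.42), array([-0.2, -0.1, -0.2]), 13.7)
```

View pics/w2.png

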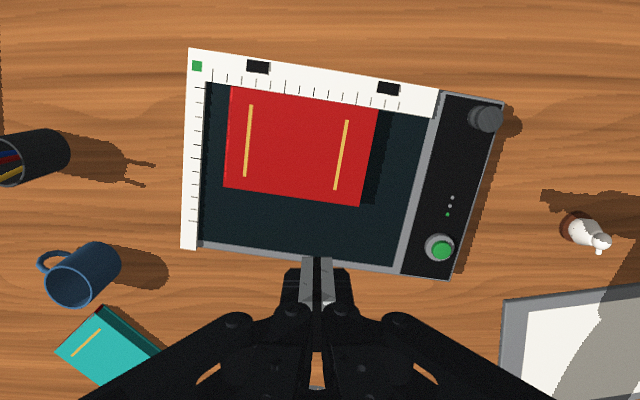

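The book now lies flush along the far stop, its far edge running from about (232, 86) to (378, 111). It is square and about 43 mm short of the left stop. Next I'll push it left and recheck.

```bash
python3 - <<'E'
from h import *
Y=YAW+np.pi/2
movep(W(-.075,-.28,.2),[np.pi,0,Y]);gripper_to(.085)
move_l(W(-.075,-.28,.07),feed=.12)
print("down",move_l(W(-.075,-.28,.042),feed=.03,max_force=5),rel())
print("push",move_l(W(-.075,-.204,.042),feed=.03,max_force=12),rel())
move_l(W(-.075,-.25,.042),feed=.1);move_l(W(-.075,-.25,.2),feed=.2)
movep([.62,-.02,.42],[np.pi,0,0]);gripper_to(0)
c=get_calibration("wrist");im,d=get_image("wrist");cv2.imwrite("pics/w3.png",im[:,:,::-1])
cor,yf,yl,r,rect,box=fit(im,c);print(cor,yf,rect);print(((box-COR)@R2).round(4),rel())
E
```

```text
down False (array([-0.0748, -0.28  ]), np.float64(0.0423), array([0.1, 0. , 0.7]), 18.2)
push True (array([-0.0754, -0.2129]), np.float64(0.0417), array([-0.2, -1.3,  0.9]), 20.2)
[0.7099983  0.14428211] -0.15532215392677812 ((623.5344848632812, 45.06045913696289), (198.44688415527344, 140.17379760742188), 81.03438568115234)
[[-1.403e-01 -2.015e-01]
 [-1.000e-04 -2.019e-01]
 [ 5.000e-04 -3.400e-03]
 [-1.397e-01 -3.000e-03]] (array([-0.0635, -0.1673]), np.float64(0.4201), array([-0.7,  0.2,  0.2]), 23.9)
```

View pics/w3.png

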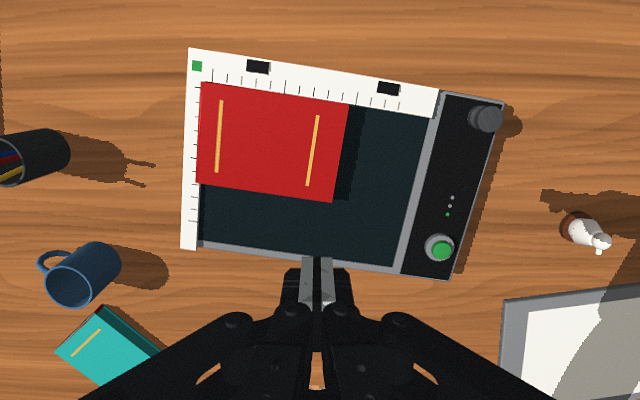

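The book sits in the corner, with its left edge at column ~200 measuring 1–3 mm short of the left stop. I'll push again a little harder on that side, check, then press the button.

```bash
python3 - <<'E'
from h import *
Y=YAW+np.pi/2
movep(W(-.075,-.24,.2),[np.pi,0,Y]);gripper_to(.085)
move_l(W(-.075,-.24,.07),feed=.15)
print("down",move_l(W(-.075,-.24,.041),feed=.04,max_force=5),rel())
print("push",move_l(W(-.075,-.203,.041),feed=.02,max_force=20),rel())
move_l(W(-.075,-.24,.041),feed=.1);move_l(W(-.075,-.24,.2),feed=.25)
# look with the camera over the book's left edge
movep([.62,.13,.40],[np.pi,0,0]);gripper_to(0)
c=get_calibration("wrist");im,d=get_image("wrist");cv2.imwrite("pics/w4.png",im[:,:,::-1])
k=cv2.convexHull(blobs(red(im),500)[0]);q=cast(k.reshape(-1,2),.075,c);r=cv2.minAreaRect(np.float32(q*1000))
print(r,((cv2.boxPoints(r)/1000-COR)@R2).round(4),rel())
E
```

```text
down False (array([-0.0748, -0.24  ]), np.float64(0.0412), array([-0.1,  0.5, -0. ]), 27.9)
push True (array([-0.0753, -0.213 ]), np.float64(0.0407), array([ 0.1, -1.6,  0.7]), 29.3)
((622.9988403320312, 45.47763442993164), (198.8282928466797, 139.03968811035156), 81.24463653564453) [[-0.1399 -0.2016]
 [-0.0009 -0.2015]
 [-0.0011 -0.0026]
 [-0.1401 -0.0028]] (array([-0.0864, -0.019 ]), np.float64(0.4), array([-0.1, -0.1,  0. ]), 32.9)
```

View pics/w4.png

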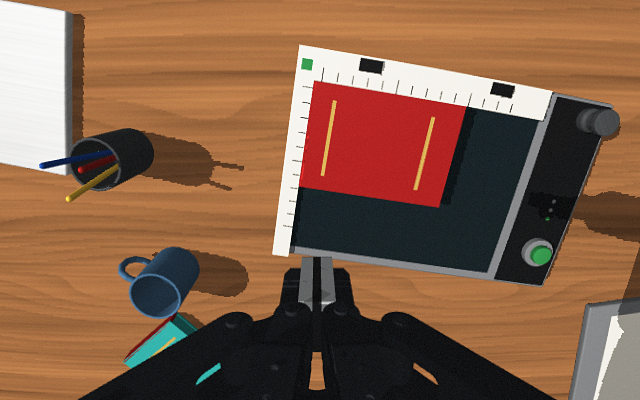

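The book is flush: the stop position was the same at 12 N and 20 N, and no glass shows between the book and the stops at (313, 85). Now I'll press the button.

```bash
python3 - <<'E'
from h import *
x,y=.4576,-.2146
movep([x,y,.2],[np.pi,0,YAW])
move_l([x,y,.08],feed=.15)
print("touch",move_l([x,y,.058],feed=.015,max_force=7),rel())
hold(.3);print(rel())
move_l([x,y,.13],feed=.08);move_l([x,y,.25],feed=.2)
movep([.60,-.02,.42],[np.pi,0,0]);hold(.3)
c=get_calibration("wrist");im,d=get_image("wrist");cv2.imwrite("pics/w5.png",im[:,:,::-1])
k=cv2.convexHull(blobs(red(im),500)[0]);q=cast(k.reshape(-1,2),.075,c);r=cv2.minAreaRect(np.float32(q*1000))
print(r,((cv2.boxPoints(r)/1000-COR)@R2).round(4),rel())
E
```

```text
touch True (array([-0.1942, -0.3844]), np.float64(0.0611), array([-1. , -0.3,  5.2]), 36.6)
(array([-0.1942, -0.3844]), np.float64(0.061), array([-0.8,  1.2,  5. ]), 36.9)
((623.0850830078125, 45.01789093017578), (198.13819885253906, 139.21192932128906), 81.153564453125) [[-0.14   -0.2016]
 [-0.0008 -0.2017]
 [-0.0007 -0.0035]
 [-0.1399 -0.0034]] (array([-0.0833, -0.1711]), np.float64(0.4197), array([ 0.2, -0.6,  0.4]), 40.1)
```

View pics/w5.png

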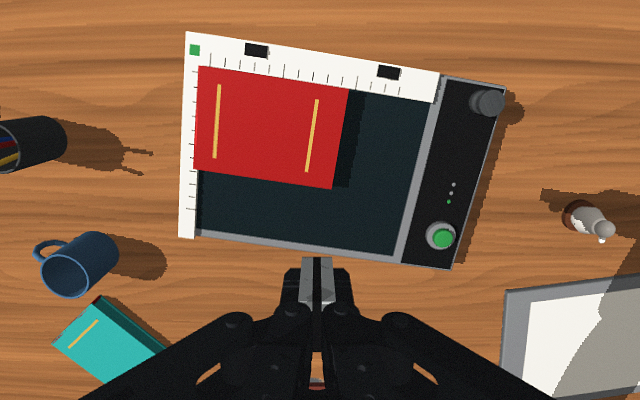

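The book is still in the corner with its left edge at column ~197, the button at (443, 238) is up again, and the other objects haven't moved. The press reached 6 mm of travel at 5 N, which is the bottom.

```bash
python3 -c "
from plant import *
print(job_done())"
```

```text
the job is handed in; nothing more can be done
None
```

I pushed the red book flush into the green-marked corner, pressed the scan button to the bottom and let it come back up, left the loupe, mug, pen pot and dog unmoved, and handed the job in at about 40 s; no verdict was returned.

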